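# Clamp a speaker driver in the soldering fixture with its cam-locked jaw

## Robot

A 6-joint arm with a two-finger parallel gripper is mounted at the origin on the work surface. World frame = base frame: x ahead of the robot, y to its left, z up, the work surface at z = 0. Lengths are in m, angles in degrees, forces in N, time in s.
With the tool pointing down it reaches from about 0.375 to 0.825 m from the base axis. Payload 5.5 kg.
Tool frame: the origin (TCP) lies on the front face of the gripper's body, between the roots of the fingers; the fingertips stand 73 mm ahead of it and the grasp point (between the pads) lies 54 mm ahead of it; z points along the fingers, y is the line along which they close (so a half turn about z gives the same grasp; the last joint's range is limited). The gripper opens to 85 mm and grips with 20 to 120 N. Pads are 22 mm wide; open, the fingers measure 114 mm over their backs; the gripper's body (76 mm by 85 mm) begins 54 mm behind the grasp point. The pads swing forward as they close: fully open they stand 13 mm farther back than shut.
Start: joints at [-72.594, 17.962, -2.699, 69.339, 0, 90], TCP at [0.179, -0.573, 0.304] pointing down, gripper open.
Joint ranges: [-152.73, 152.73], [-39.44, 99.34], [-58.76, 71.6], [-118.89, 123.64], [-81.53, 83.1], [-180, 180]. Speed limits (degrees/s): [136.94, 136.94, 172.46, 180, 180, 180].

## Interface

Orientations are given as a 3x3 rotation matrix whose columns are the frame's x, y, z axes.
In Python, from plant import robot gives the robot as it stands.
- The arm moves only by the tool play_rows, never from a script. Its argument "motion" is a list that holds one entry, the list of rows, each a list of 7 numbers: the finger opening in mm, from 0 to 85.4, then the shift along the tool's x, y, z in mm, then the turn, a rotation vector about the tool's x, y, z in rad. A call has 1 to 10 rows; each row is the pose to reach, as a shift and turn from the pose commanded when the call began, along the tool's axes at that moment; what a row does not reach only later rows make up. A row lasts 1/10 s, in which the tool goes at most 50 mm and 8.59 degrees, less where a joint would pass 70% of its speed; a pose out of reach is approached as far as the arm can. A call with a gripper value outside its range is refused whole. The fingers move at their own pace and stop on an object; "force" is the grip in N (left out, the last holds). Time passes only in rows, so rows that repeat a pose let the fingers close. It gives the time, the measured TCP pose, the force, the opening and the grip force at its end, in the units of the state.
- robot.sense(): the state, without advancing time (a new reading comes with each control period).
- robot.camera(name): name is "scene" or "side" or "wrist"; returns the picture (480x640x3 uint8, red, green, blue); there is no depth.
- robot.get_calibration(name): a dict with "camera_matrix" (3x3 intrinsics, pixels), "k1" (the pictures are not rectified: a ray, as slopes to the right and down, at radius r is drawn at 1 + k1 r^2 times it, then the intrinsics apply), "R" (3x3) and "t" (3): a world point X has camera coordinates R X + t. Camera axes: x right, y down, z forward; pixel columns grow to the right and rows downward; lengths in m; the calibration is good to about 2 mm. A picture is of the moment at which its call begins: read the wrist's pose just before it. get_calibration takes no time and is no camera call; for the wrist camera it gives the pose at the moment of the call.
- robot.sign_off(): hands the job in; it is judged then, once.
The state is a dict: "t": time; "q": joint angles; "joint_velocities": joint speeds; "joint_efforts": joint torques, N m; "eef_pos": TCP position; "ee_rot": TCP orientation; "wrist_force": force on the tool from outside, world axes, zero at the start; "moment": the same for the moment, N m; "width": finger opening in m; "grip_force": force on a finger pad.
Only numpy, scipy, OpenCV 4.12 (cv2) and the standard library are available. Lean on these libraries where they do the work, as an engineer would, in place of code of your own. Each camera call takes 0.05 s, during which the arm holds its last target. There are 200 camera calls.

## Task

Clamp the large speaker driver in the soldering fixture, magnet upwards, ready for soldering. Swing the jaw's cam lever right up to free the jaw and let it spring all the way back, set the driver down gently flat in the open nest and let go of it, then push the jaw up until it holds the driver snugly against the fixed stop (the rubber pad visibly compressed, by about 3 mm, but never crushed hard against the driver) and, keeping it there, swing the lever fully down so that it stays locked. Leave everything else on the bench as it is.

Things in the scene. Friction and masses are not known exactly. Their poses are not given: they have to be found in the camera images.
- fixture: aluminium soldering fixture bolted to the bench, 160 mm (its x) by 270 mm (its y), 14 mm thick. Origin at the centre of the underside, z up, its -x side faces the robot. Two steel guide rails along y, 10 mm high above the deck, inner faces at x = -50 and +50 mm. The jaw slides along y on the -y half; the fixed stop stands at the +y end.
- stop_mid (a point): middle of the range of the fixed stop's face, on the deck, fixture y = +95 mm. The stop (steel block, 84 mm in x, 20 in y, 30 high) is bolted down at a setting that differs each time: its face towards the jaw lies up to 6 mm either way of this point in y. Its own pose is not given, so where the jaw clamps must be felt or seen.
- lamp_edge (a point): middle of the lower front (-x) edge of the lamp head that hangs over the jaw: head from fixture x = 20 to 75 mm, y = -136 to -26 mm, 233 to 257 mm above the bench, on a post at x = 65, y = -118 mm. With the lever up, a vertical tool at its grip would hit the lamp; one tilted 35 to 45 degrees, wrist towards the fixture's -x side, fits.
- nest (a point): point on the deck (14 mm above the bench) at fixture x = 0, y = +38 mm, axes as the fixture's: with the jaw right back, a driver whose centre is set down here touches neither pad nor stop at any stop setting (at least 6 mm to spare either side).
- driver: the large speaker driver, lying flange down, magnet up, the largest of three on the cardboard tray: flange 90 mm diameter, 6 mm thick; conical basket above; magnet a steel cylinder of 46 mm diameter, 26 to 50 mm above the underside. About 0.2 kg. Origin at the centre of the underside, z up through the magnet. Grip it by the magnet, fingertips above the wider basket.
- jaw (a joint): slide of the jaw along the fixture's +y, in m: 0 = right back (nest open, pad face at fixture y = -19 mm), 0.040 = farthest forward. A spring returns it with 3 to 5 N whenever the lever is free. Starts locked at 0.034 to 0.040 (nest too short for the driver); with the driver against the stop the pad begins to touch at 0.018 to 0.030.
- pad: rubber-faced pad on the front of the jaw, 64 mm wide in x, 12 mm thick, 3 to 29 mm above the deck; origin in its front (+y) face, at deck height. Sprung against the jaw: 2 N per mm of compression, 8 mm of travel, then solid. Uncompressed, its face is 53 mm in +y from the lever hinge. The driver slides on the deck at 1 to 2 N.
- lever (a joint): cam lever on the jaw, hinged along the fixture's y, in rad: 0 = locked (handle points to the fixture's -x, 12 degrees above level), 1.62 = free (handle up, leaning 15 degrees past upright to +x). The cam bites below about 1.1 and holds itself down over centre below 0.2; turning it takes up to 0.5 N m. It stays where left. Locked it holds about 40 N.
- lever_grip (a point): middle of the lever's black grip, 80 mm from the hinge; grip 52 mm long along the handle, 16 mm wide along the fixture's y, 20 mm thick. Pinched across its width it turns between the fingers, so the tool may keep its orientation while the grip point goes round the hinge, and the free jaw can be slid by it. It lags in the fingers: aim about 0.2 rad past either end.
- lever_hinge (a point): centre of the lever's hinge, moving with the jaw: 56 mm above the bench, at fixture x = 0, y = -72 mm plus the jaw's slide; axes as the fixture's.
- small_a: one of two small speaker drivers, 62 mm flange, 30 mm high, on the cardboard tray; not wanted; leave it alone
- small_b: the other small speaker driver, same size; not wanted; leave it alone
- tape: roll of packing tape lying flat, 100 mm across, 48 mm high; leave it alone
- screwdriver: screwdriver lying on the bench, 190 mm; leave it alone
- flux: white bottle, 52 mm across, 130 mm high; leave it alone
- tin: clear jar, 64 mm across, 60 mm high; leave it alone
- mug: white mug, 80 mm across, 90 mm high; leave it alone
- nippers: side cutters lying on the bench, 140 mm; leave it alone
Not all that is in view belongs to the job. Leave any red or yellow look-alike of the driver alone.

How it is judged:
By the outcome, as a careful person would: the job done as asked, in the order asked, and still so for the second after the job is handed in, with the robot touching nothing.
It also fails if it takes over 70 s, if anything falls off the work surface, if the arm or the gripper's body presses on something with over 40 N, if the wrist force passes 120 N, or if a joint passes its speed limit or range.

## Working session

There is one attempt and no reset: what is moved stays moved. The work goes in short steps, Python scripts to look and compute and a tool call to move; the robot and the scene stay as the last step left them, time stands still between calls to the robot, and variables do not carry over. Pictures are saved under pics/ and viewed, at most 10 in all, crops included, and the job is handed in when it is done.

Besides the shell and the picture viewer there is one more tool, called after "Emit:" as name([rows], argument=value, ...), one row to a line, values as JSON. play_rows: Moves the arm, as the interface text tells. Its arguments: {"type":"object","properties":{"motion":{"type":"array"},"force":{"type":"number"}},"required":["motion"]}

```bash
mkdir -p pics; ls; python3 - <<'E'
from plant import robot
import cv2,numpy as np
for n in("scene","side"):
    im=robot.camera(n); cv2.imwrite(f"pics/{n}0.png",im[:,:,::-1])
    c=robot.get_calibration(n); print(n,np.round(c["camera_matrix"],1).tolist(),c["k1"],np.round(c["R"],3).tolist(),np.round(c["t"],3).tolist())
s=robot.sense();print(s)
E
```

```text
pics
scene [[511.9, 0.0, 318.1], [0.0, 511.9, 245.5], [0.0, 0.0, 1.0]] -0.13048557086577775 [[-0.658, 0.753, -0.011], [0.624, 0.537, -0.568], [-0.422, -0.381, -0.823]] [0.319, -0.284, 1.641]
side [[508.9, 0.0, 311.7], [0.0, 508.9, 241.8], [0.0, 0.0, 1.0]] -0.09783954528596983 [[-0.93, -0.366, -0.018], [-0.274, 0.728, -0.628], [0.243, -0.579, -0.778]] [0.514, 0.192, 1.394]
{'t': 0.1, 'q': array([-7.25938103e+01,  1.80020310e+01, -2.74860066e+00,  6.93403984e+01,
        1.90537079e-03,  8.99999819e+01]), 'joint_velocities': array([-0.02093179, -0.13352642,  0.12584404, -0.05863233,  0.04012518,
        0.03379742]), 'joint_efforts': array([ 3.46102725e-04, -5.40765953e+01,  3.40540373e+01,  1.11738619e-02,
       -5.78169329e-05,  6.56401014e-06]), 'eef_pos': array([ 0.17937118, -0.57212881,  0.30310013]), 'ee_rot': array([[ 9.54207938e-01,  2.99143802e-01, -4.43539298e-04],
       [ 2.99144129e-01, -9.54206719e-01,  1.52596721e-03],
       [ 3.32554545e-05, -1.58877220e-03, -9.99998737e-01]]), 'wrist_force': array([0.63216752, 0.47936901, 0.28934491]), 'moment': array([-0.01037992, -0.0270491 , -0.05402658]), 'grip_force': 0.0, 'width': 0.08517629861596634}
```

View pics/scene0.png

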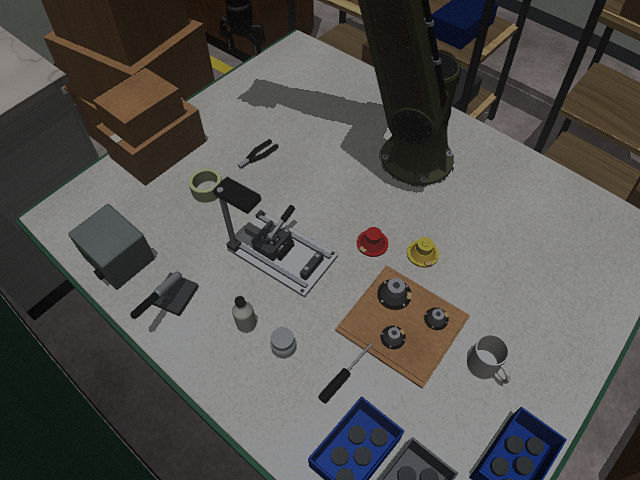

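View pics/side0.png

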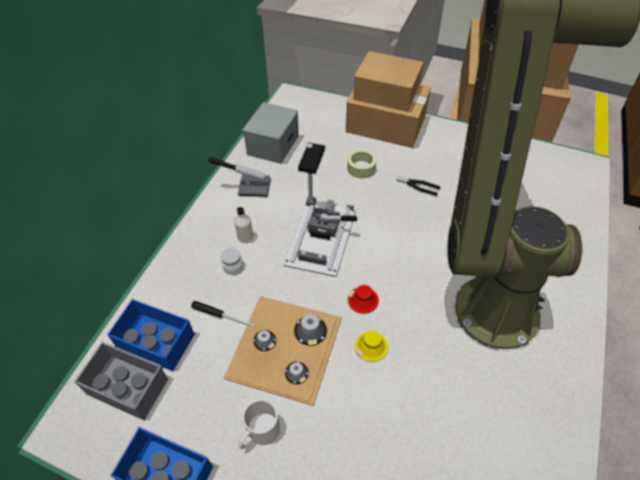

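Scene picture candidates for the driver:
- large grey driver at (395,290)
- small greys at (437,317) and (393,335)
- red look-alike at (373,240)
- yellow look-alike at (423,250)

By the description I choose the largest grey on the tray, (395,290) in scene and (310,328) in side. The fixture is at about (285,252) in scene. Next is a close crop.

```bash
cat > h.py <<'E'
import numpy as np,cv2
from plant import robot
def ray(c,uv):
    K=np.array(c["camera_matrix"]);d=(np.array(uv,float)-K[:2,2])/K[[0,1],[0,1]]
    p=d.copy()
    for _ in range(20): p=d/(1+c["k1"]*(p@p))
    R=np.array(c["R"]);o=-R.T@np.array(c["t"]);return o,R.T@np.r_[p,1]
def onplane(c,uv,z):
    o,d=ray(c,uv);return o+d*(z-o[2])/d[2]
def proj(c,X):
    x=np.array(c["R"])@X+np.array(c["t"]);p=x[:2]/x[2];p=p*(1+c["k1"]*(p@p))
    K=np.array(c["camera_matrix"]);return p*K[[0,1],[0,1]]+K[:2,2]
def tri(rs):
    A=0;b=0
    for o,d in rs:
        d=d/np.linalg.norm(d);P=np.eye(3)-np.outer(d,d);A=A+P;b=b+P@o
    return np.linalg.solve(A,b)
E
python3 - <<'E'
import cv2,numpy as np
s=cv2.imread("pics/scene0.png");d=cv2.imread("pics/side0.png")
a=cv2.resize(s[170:300,215:345],None,fx=4,fy=4,interpolation=cv2.INTER_CUBIC)
b=cv2.resize(s[265:335,360:430],None,fx=4,fy=4,interpolation=cv2.INTER_CUBIC)
e=cv2.resize(d[293:363,275:345],None,fx=4,fy=4,interpolation=cv2.INTER_CUBIC)
c=np.zeros((560,800,3),np.uint8);c[:520,:520]=a;c[:280,520:]=b;c[280:,520:]=e
cv2.imwrite("pics/crop1.png",c)
cv2.imwrite("pics/crop2.png",cv2.resize(d[135:285,270:370],None,fx=4,fy=4,interpolation=cv2.INTER_CUBIC))
E
```

```text
(no output)
```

View pics/crop1.png

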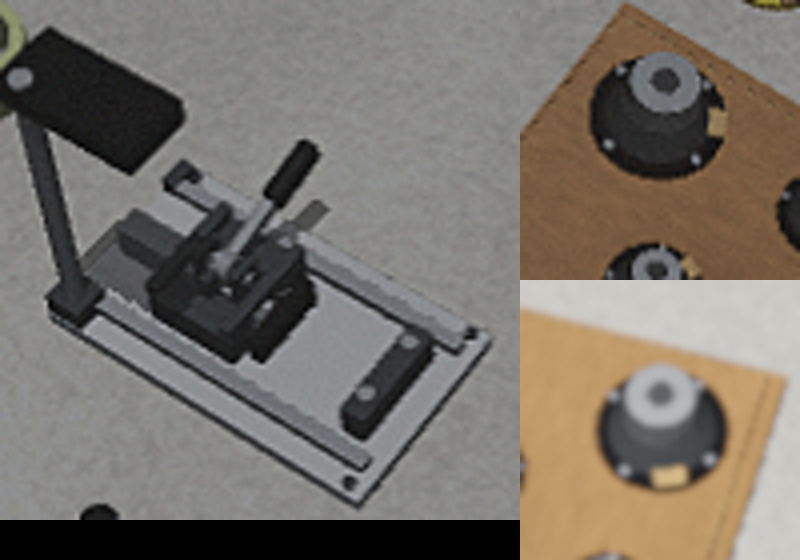

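View pics/crop2.png

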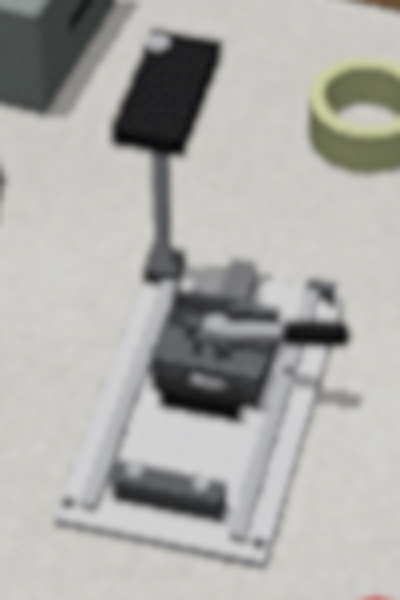

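The crop shows the large driver with its magnet centre at scene (396,285) and side (310,321). Top corners of the fixture are visible in both views. The lever points at the robot side (locked), and the lamp is over the jaw.

```bash
python3 - <<'E'
from h import *
cs=robot.get_calibration("scene");cd=robot.get_calibration("side")
f=lambda x,y,ox,oy:((x+.5)/4-.5+ox,(y+.5)/4-.5+oy)
S=lambda x,y:f(x,y,215,170)
D=lambda x,y:f(x,y,270,135)
m=tri([ray(cs,f(145,80,360,265)),ray(cd,f(140,113,275,293))]);print("magnet top",m)
pts=[("s",(80,-0.135),S(52,305),cs),]
L=np.array([[-80,135],[80,135],[80,-135],[-80,135],[80,135],[-80,-135]])/1e3
P=[onplane(cs,S(489,342),.014),onplane(cs,S(358,497),.014),onplane(cs,S(51,307),.014),
   onplane(cd,D(268,559),.014),onplane(cd,D(60,520),.014),onplane(cd,D(335,288),.014)]
P=np.array(P)[:,:2];print(P.round(3).tolist())
a=L-L.mean(0);b=P-P.mean(0)
th=np.arctan2((a[:,0]*b[:,1]-a[:,1]*b[:,0]).sum(),(a*b).sum())
R=np.array([[np.cos(th),-np.sin(th)],[np.sin(th),np.cos(th)]]);o=P.mean(0)-R@L.mean(0)
print(np.degrees(th),o,((P-o)@R-L).round(4).tolist())
print(robot.get_calibration("wrist"))
E
```

```text
magnet top [0.46069345 0.24447178 0.06133375]
[[0.465, 0.052], [0.615, 0.066], [0.643, -0.2], [0.456, 0.049], [0.61, 0.07], [0.495, -0.22]]
6.9270157127511585 [ 0.55268333 -0.07496011] [[0.0084, 0.002], [-0.0012, -0.0028], [-0.005, 0.0004], [-0.0014, -0.0001], [-0.0059, 0.0022], [0.0051, -0.0018]]
{'camera_matrix': array([[365.36292639,   0.        , 317.6602087 ],
       [  0.        , 365.36292639, 235.9903964 ],
       [  0.        ,   0.        ,   1.        ]]), 'k1': -0.0665273474191358, 'R': array([[ 0.29955647, -0.95407655, -0.00196168],
       [-0.91020722, -0.2863977 ,  0.29916413],
       [-0.2859873 , -0.08783102, -0.95419965]]), 't': array([-0.59835387, -0.03920066,  0.38073891])}
```

```bash
cat >> h.py <<'E'
from scipy.spatial.transform import Rotation as Ro
def tool(thdeg,tilt):
    """camera-to-robot tool: y = fixture y, z tilted towards fixture +x by tilt"""
    t=np.radians(tilt);c,s=np.cos(t),np.sin(t)
    return Ro.from_euler('z',thdeg,degrees=True).as_matrix()@np.array([[-c,0,s],[0,1,0],[-s,0,-c]])
def rel(p,R=None):
    s=robot.sense();R0=np.array(s["ee_rot"]);R=R0 if R is None else R
    print("t",s["t"],"pos",np.round(s["eef_pos"],4),"F",np.round(s["wrist_force"],1),"q",np.round(s["q"],0),"w",round(s["width"],4))
    print("shift mm",np.round(R0.T@(np.array(p)-s["eef_pos"])*1e3,1),"rv",np.round(Ro.from_matrix(R0.T@R).as_rotvec(),3))
E
```

Emit:
play_rows([
  [[85, 28, -27, -2, 0, 0, 0.14], [85, 57, -54, -4, 0, 0, 0.28], [85, 86, -81, -6, 0, 0, 0.42], [85, 114, -108, -8, 0, 0, 0.56], [85, 143, -135, -9, 0, 0, 0.7], [85, 172, -162, -11, 0, 0, 0.84], [85, 200, -189, -12, 0, 0, 0.98], [85, 229, -216, -14, 0, 0, 1.12], [85, 257, -243, -16, 0, 0, 1.26], [85, 286, -270, -17, 0, 0, 1.4]],
])

```text
t: 1.1
eef_pos: [0.2699, -0.3224, 0.3198]
ee_rot: [[0.603, -0.795, 0.063], [-0.798, -0.6, 0.054], [-0.005, -0.083, -0.997]]
wrist_force: [-0.5, -0.8, -0.2]
width: 0.0852
grip_force: 0.0
```

```bash
python3 -c "
from h import *
rel([.486,-.023,.33],tool(6.9,0))"
```

```text
t 1.1 pos [ 0.2699 -0.3224  0.3198] F [-0.5 -0.8 -0.2] q [-53.  -2. -24.  68.   5. 180.] w 0.0852
shift mm [-108.7 -352.5   19.7] rv [-0.045  0.09   2.096]
```

Emit:
play_rows([
  [[85, -11, -35, 2, 0, 0, -0.14], [85, -22, -70, 4, 0, 0, -0.28], [85, -33, -105, 6, 0, 0, -0.42], [85, -44, -140, 8, 0, 0, -0.56], [85, -54, -176, 10, 0, 0, -0.7], [85, -65, -211, 12, 0, 0, -0.84], [85, -76, -246, 14, 0, 0, -0.98], [85, -87, -282, 16, 0, 0, -1.12], [85, -98, -317, 18, 0, 0, -1.26], [85, -109, -352, 20, 0, 0, -1.4]],
])

```text
t: 2.1
eef_pos: [0.4861, -0.0228, 0.3291]
ee_rot: [[0.884, 0.463, 0.062], [0.46, -0.886, 0.053], [0.08, -0.018, -0.997]]
wrist_force: [1.0, -0.3, 0.3]
width: 0.0846
grip_force: 0.0
```

```bash
python3 -c "
from h import *
rel([.486,-.023,.33],tool(6.9,0))"
```

```text
t 2.1 pos [ 0.4861 -0.0228  0.3291] F [ 1.  -0.3  0.3] q [ -4.   3. -18.  66.   3. 148.] w 0.0846
shift mm [-0.1  0.1 -0.9] rv [ 0.106 -0.046 -2.779]
```

Emit:
play_rows([
  [[85, 0, 0, -1, 0.106, -0.046, -2.779], [85, 0, 0, -1, 0.106, -0.046, -2.779], [85, 0, 0, -1, 0.106, -0.046, -2.779], [85, 0, 0, -1, 0.106, -0.046, -2.779], [85, 0, 0, -1, 0.106, -0.046, -2.779], [85, 0, 0, -1, 0.106, -0.046, -2.779], [85, 0, 0, -1, 0.106, -0.046, -2.779], [85, 0, 0, -1, 0.106, -0.046, -2.779], [85, 0, 0, -1, 0.106, -0.046, -2.779], [85, 0, 0, -1, 0.106, -0.046, -2.779]],
])

```text
t: 3.1
eef_pos: [0.4853, -0.0243, 0.3299]
ee_rot: [[-0.399, 0.917, 0.005], [0.916, 0.399, 0.05], [0.043, 0.024, -0.999]]
wrist_force: [0.5, 0.8, -1.1]
width: 0.0846
grip_force: 0.0
```

```bash
python3 -c "
from h import *
rel([.486,-.023,.33],tool(6.9,0))"
```

```text
t 3.1 pos [ 0.4853 -0.0243  0.3299] F [ 0.5  0.8 -1.1] q [ -4.   5. -15.  70.   3.  62.] w 0.0846
shift mm [1.  1.2 0. ] rv [ 0.049 -0.022 -1.28 ]
```

Emit:
play_rows([
  [[85, 1, 1, 0, 0.049, -0.022, -1.28], [85, 1, 1, 0, 0.049, -0.022, -1.28], [85, 1, 1, 0, 0.049, -0.022, -1.28], [85, 1, 1, 0, 0.049, -0.022, -1.28], [85, 1, 1, 0, 0.049, -0.022, -1.28], [85, 1, 1, 0, 0.049, -0.022, -1.28], [85, 1, 1, 0, 0.049, -0.022, -1.28], [85, 1, 1, 0, 0.049, -0.022, -1.28], [85, 1, 1, 0, 0.049, -0.022, -1.28], [85, 1, 1, 0, 0.049, -0.022, -1.28]],
])

```text
t: 4.1
eef_pos: [0.4858, -0.023, 0.3301]
ee_rot: [[-0.993, -0.114, 0.0], [-0.114, 0.993, -0.0], [-0.0, -0.0, -1.0]]
wrist_force: [-0.4, -0.4, 0.2]
width: 0.0849
grip_force: 0.0
```

```bash
python3 -c "
from h import *
rel([.486,-.023,.33],tool(6.9,0))
c=robot.get_calibration('wrist');im=robot.camera('wrist')
np.save('w1.npy',c,allow_pickle=True)
cv2.imwrite('pics/w1.png',im[:,:,::-1])"
```

```text
t 4.1 pos [ 0.4858 -0.023   0.3301] F [-0.4 -0.4  0.2] q [ -3.   5. -15.  70.  -0.  -9.] w 0.0849
shift mm [-0.2 -0.1  0.1] rv [-0.     0.    -0.006]
```

View pics/w1.png

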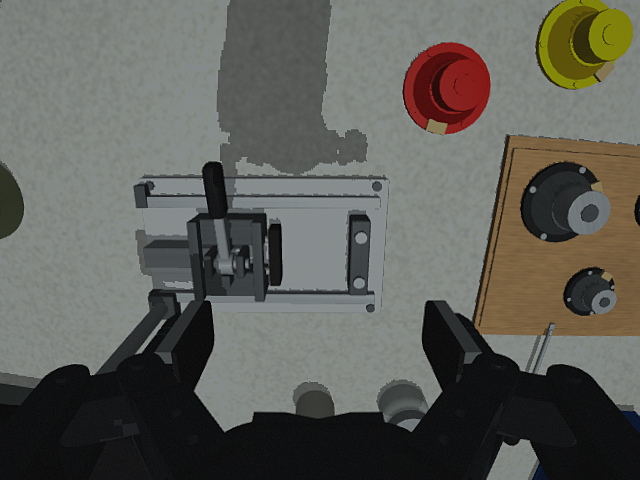

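The wrist picture shows the fixture corners at about (135,178), (388,180) and (381,311), the lever grip at (214,188), the stop face at u≈349 and the pad face at u≈282. The large driver's flange is at about (566,202), its magnet top at (589,213).

```bash
python3 - <<'E'
from h import *
c=np.load('w1.npy',allow_pickle=True).item();cs=robot.get_calibration("scene");cd=robot.get_calibration("side")
L=np.array([[-80,-135],[-80,135],[80,135]])/1e3
P=np.array([onplane(c,u,.014)[:2] for u in((135.5,178),(388,180),(381,311))])
a=L-L.mean(0);b=P-P.mean(0)
th=np.arctan2((a[:,0]*b[:,1]-a[:,1]*b[:,0]).sum(),(a*b).sum())
R=np.array([[np.cos(th),-np.sin(th)],[np.sin(th),np.cos(th)]]);o=P.mean(0)-R@L.mean(0)
print(P.round(4).tolist(),np.degrees(th),o,((P-o)@R-L).round(4).tolist())
F=lambda uv,z:((onplane(c,uv,z)[:2]-o)@R*1e3).round(1)
print("grip",F((214,189),.073),"hinge z56",F((226,262),.056),"stopface top",F((349,240),.044),F((349.5,216),.044),"pad top",F((282,224),.043),F((281,285),.043))
print("rail inner",F((300,208),.024),F((300,291),.024))
m=tri([ray(cs,(395.9,284.6)),ray(cd,(309.6,320.9)),ray(c,(588.5,213))]);print("magnet",m)
for z in(.056,.058,.06,.062,.064):print(z,onplane(c,(588.5,213),z))
# flange ellipse on plane
im=cv2.imread('pics/w1.png');g=cv2.cvtColor(im,cv2.COLOR_BGR2HSV)
print("flange mid",onplane(c,(566,202),.014))
E
```

```text
[[0.4875, -0.2192], [0.4596, 0.0501], [0.6142, 0.0685]] 6.520445029419746 [ 0.55202871 -0.07522306] [[-0.0005, -0.0007], [0.0023, -0.0], [-0.0019, 0.0008]]
grip [-78.3 -34. ] hinge z56 [ -0.6 -32.7] stopface top [-20.3  92.5] [-45.7  92.3] pad top [-37.   24.1] [30.7 21. ]
rail inner [-49.3  41.6] [47.  40.3]
magnet [0.46074658 0.24487356 0.06208162]
0.056 [0.46162376 0.25010422 0.056     ]
0.058 [0.46132809 0.24847488 0.058     ]
0.06 [0.46103243 0.24684553 0.06      ]
0.062 [0.46073677 0.24521619 0.062     ]
0.064 [0.46044111 0.24358685 0.064     ]
flange mid [0.45894183 0.25318072 0.014     ]
```

```bash
cat >> h.py <<'E'
TH=6.6;O=np.array([.552,-.0752,0]);RF=Ro.from_euler('z',TH,degrees=True).as_matrix()
def W(x,y,z): return O+RF@(np.array([x,y,z])/1e3)   # fixture mm -> world m
def inv(p): return RF.T@(np.array(p)-O)*1e3
def relg(x,y,z,tilt,back=0,gp=54):
    T=tool(TH,tilt); rel(W(x,y,z)-T[:,2]*(gp+back)/1e3,T)
E
python3 -c "
from h import *
relg(-78,-34,73,40,60)"
```

```text
t 4.15 pos [ 0.4859 -0.023   0.3301] F [-0.6 -1.  -0.3] q [ -3.   5. -15.  70.  -0.  -9.] w 0.085
shift mm [ 91.3 -93.7 169.8] rv [-0.001 -0.698 -0.003]
```

Emit:
play_rows([
  [[40, 15, -16, 28, 0, -0.12, 0], [40, 30, -31, 57, 0, -0.24, 0], [40, 45, -47, 85, 0, -0.36, 0], [40, 60, -62, 113, 0, -0.48, 0], [40, 76, -78, 141, 0, -0.6, 0], [40, 91, -94, 170, 0, -0.698, -0.003], [40, 91, -94, 170, 0, -0.698, -0.003], [40, 91, -94, 170, 0, -0.698, -0.003]],
])

```text
t: 4.95
eef_pos: [0.431, -0.1523, 0.1887]
ee_rot: [[-0.789, -0.131, 0.6], [-0.088, 0.991, 0.1], [-0.608, 0.026, -0.794]]
wrist_force: [-0.3, 0.5, -0.3]
width: 0.04
grip_force: 0.0
```

```bash
python3 -c "
from h import *
relg(-78,-34,73,40,0)
c=robot.get_calibration('wrist');im=robot.camera('wrist')
cv2.imwrite('pics/w2.png',im[:,:,::-1])
for p in((-78,-34,73),(-78-25,-34,68)):print(proj(c,W(*p)))"
```

```text
t 4.95 pos [ 0.431  -0.1523  0.1887] F [-0.3  0.5 -0.3] q [-33.  -9. -59.  10.  24. -33.] w 0.04
shift mm [32.3 26.5 69.8] rv [ 0.03  -0.045 -0.004]
[361.75111206 209.97110272]
[366.47146598 170.26850247]
```

View pics/w2.png

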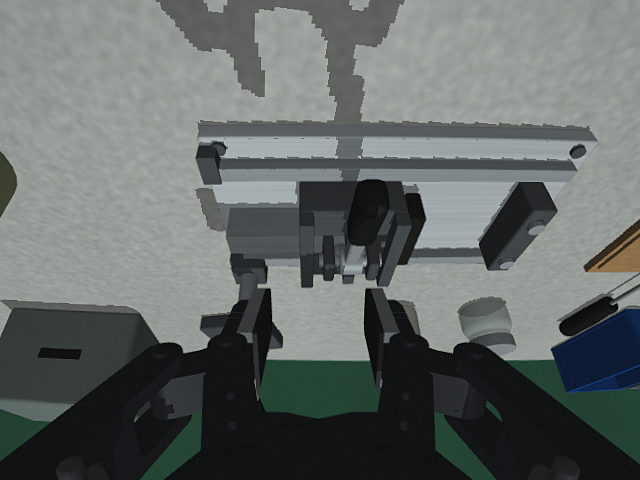

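The lever grip is at (367,210), about as predicted at (362,210). The 40° tilt this close in hits joint 3's limit, so I'll grasp nearly upright and tilt during the swing.

```bash
python3 -c "
from h import *
relg(-78,-33,73,10,50)"
```

```text
t 5.0 pos [ 0.4312 -0.1511  0.1888] F [-0.3 -0.1 -0.1] q [-33.  -9. -59.  10.  24. -33.] w 0.0395
shift mm [-17.7  27.5  31.4] rv [0.031 0.479 0.007]
```

Emit:
play_rows([
  [[40, -4, 6, 5, 0, 0.1, 0], [40, -8, 14, 12, 0.01, 0.2, 0], [40, -12, 20, 20, 0.02, 0.3, 0], [40, -15, 25, 27, 0.03, 0.4, 0], [40, -18, 27, 31, 0.031, 0.479, 0.007], [40, -18, 27, 31, 0.031, 0.479, 0.007], [40, -18, 27, 31, 0.031, 0.479, 0.007]],
])

```text
t: 5.7
eef_pos: [0.4614, -0.118, 0.1764]
ee_rot: [[-0.977, -0.121, 0.175], [-0.119, 0.993, 0.02], [-0.176, -0.002, -0.984]]
wrist_force: [0.2, -0.9, -0.4]
width: 0.0399
grip_force: 0.0
```

```bash
python3 -c "
from h import *
relg(-78,-33,73,10,0)"
```

```text
t 5.7 pos [ 0.4614 -0.118   0.1764] F [ 0.2 -0.9 -0.4] q [-16.   4. -39.  38.   4. -23.] w 0.0399
shift mm [ 1.4 -0.8 50.7] rv [-0.001  0.003  0.006]
```

Emit:
play_rows([
  [[40, 1, -1, 17, 0, 0, 0.006], [40, 1, -1, 34, 0, 0, 0.006], [40, 1, -1, 51, 0, 0, 0.006], [40, 1, -1, 51, 0, 0, 0.006], [15, 1, -1, 51, 0, 0, 0.006], [15, 1, -1, 51, 0, 0, 0.006], [15, 1, -1, 51, 0, 0, 0.006], [15, 1, -1, 51, 0, 0, 0.006]],
], force=40)

```text
t: 6.5
eef_pos: [0.4687, -0.1191, 0.1268]
ee_rot: [[-0.978, -0.112, 0.175], [-0.11, 0.994, 0.021], [-0.176, 0.001, -0.984]]
wrist_force: [-3.7, 5.6, 3.1]
width: 0.0154
grip_force: 29.1
```

```bash
python3 -c "
from h import *
s=robot.sense();p=inv(s['eef_pos']+np.array(s['ee_rot'])[:,2]*.054);print('grip',p,s['wrist_force'],s['width'],s['grip_force'],s['moment'])
im=robot.camera('wrist');cv2.imwrite('pics/w3.png',im[:,:,::-1][150:450,150:500])"
```

```text
grip [-78.30911865 -34.00180344  73.65943951] [-3.7220781   5.61183097  3.12049762] 0.015373356037992232 29.131254851818085 [ 0.91529611  0.59529781 -0.07229397]
```

View pics/w3.png

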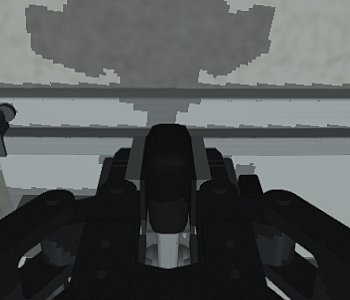

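The fingers pinch the black grip centrally (crop (170,180)). Now I'll compute the swing.

```bash
cat >> h.py <<'E'
def table(pts,gp=54):
    """pts: (x,y,z,tilt) of the grasp point in fixture mm -> rows in current tool axes"""
    s=robot.sense();R0=np.array(s["ee_rot"])
    for x,y,z,t in pts:
        T=tool(TH,t);p=W(x,y,z)-T[:,2]*gp/1e3
        print(np.round(R0.T@(p-s["eef_pos"])*1e3,0).astype(int).tolist(),np.round(Ro.from_matrix(R0.T@T).as_rotvec(),2).tolist())
def lev(a,y,t,r=80): 
    b=a+np.radians(12);return (-r*np.cos(b),y,56+r*np.sin(b),t)
E
python3 -c "
from h import *
table([lev(a,-34,10+30*a/1.82) for a in np.linspace(.091,.91,10)])"
```

```text
[-2, 0, -6] [0.0, -0.02, -0.0]
[-4, 0, -12] [0.0, -0.05, -0.0]
[-7, 0, -18] [0.0, -0.08, -0.0]
[-10, 0, -23] [0.0, -0.1, -0.0]
[-14, 0, -28] [0.0, -0.13, -0.0]
[-18, 0, -32] [0.0, -0.15, -0.0]
[-23, 0, -36] [0.0, -0.18, -0.0]
[-28, 0, -40] [0.0, -0.21, -0.0]
[-33, 0, -42] [-0.0, -0.23, -0.0]
[-38, 0, -44] [-0.0, -0.26, -0.0]
```

Emit:
play_rows([
  [[14, -2, 0, -6, 0, -0.02, 0], [14, -4, 0, -12, 0, -0.05, 0], [14, -7, 0, -18, 0, -0.08, 0], [14, -10, 0, -23, 0, -0.1, 0], [14, -14, 0, -28, 0, -0.13, 0], [14, -18, 0, -32, 0, -0.15, 0], [14, -23, 0, -36, 0, -0.18, 0], [14, -28, 0, -40, 0, -0.21, 0], [14, -33, 0, -42, 0, -0.23, 0], [14, -38, 0, -44, 0, -0.26, 0]],
])

```text
t: 7.55
eef_pos: [0.4985, -0.1173, 0.1768]
ee_rot: [[-0.9, -0.11, 0.421], [-0.101, 0.994, 0.044], [-0.423, -0.003, -0.906]]
wrist_force: [-3.2, -6.1, -8.4]
width: 0.0152
grip_force: 39.7
```

```bash
python3 -c "
from h import *
s=robot.sense();p=inv(s['eef_pos']+np.array(s['ee_rot'])[:,2]*.054);print('grip',p,lev(.91,-34,0),s['q'])
table([lev(a,-34,10+30*a/1.82) for a in np.linspace(1.0,1.82,9)]+[lev(1.82,-34,40)])"
```

```text
grip [-35.1244063  -35.97386736 127.84645165] (np.float64(-34.89494999177365), -34, np.float64(127.9884884205219), 0) [-18.27444136   0.35652586 -46.8654676   19.69665441  10.00770013
 -22.57788374]
[-6, 2, 0] [-0.0, -0.03, -0.0]
[-13, 2, 1] [-0.0, -0.05, -0.0]
[-19, 2, 3] [-0.0, -0.08, -0.0]
[-25, 2, 6] [-0.0, -0.11, -0.0]
[-31, 2, 10] [-0.0, -0.14, -0.0]
[-37, 2, 14] [-0.01, -0.17, -0.0]
[-42, 2, 19] [-0.01, -0.2, -0.0]
[-46, 2, 25] [-0.01, -0.23, -0.0]
[-50, 2, 32] [-0.01, -0.26, -0.0]
[-50, 2, 32] [-0.01, -0.26, -0.0]
```

Emit:
play_rows([
  [[14, -6, 0, 0, 0, -0.03, 0], [14, -13, 0, 1, 0, -0.05, 0], [14, -19, 0, 3, 0, -0.08, 0], [14, -25, 0, 6, 0, -0.11, 0], [14, -31, 0, 10, 0, -0.14, 0], [14, -37, 0, 14, 0, -0.17, 0], [14, -42, 0, 19, 0, -0.2, 0], [14, -46, 0, 25, 0, -0.23, 0], [14, -50, 0, 32, 0, -0.26, 0], [14, -50, 0, 32, 0, -0.26, 0]],
])

```text
t: 8.55
eef_pos: [0.5609, -0.1117, 0.1726]
ee_rot: [[-0.755, -0.111, 0.646], [-0.088, 0.994, 0.068], [-0.649, -0.006, -0.761]]
wrist_force: [-2.5, -5.5, 3.1]
width: 0.0152
grip_force: 39.4
```

```bash
python3 -c "
from h import *
s=robot.sense();p=inv(s['eef_pos']+np.array(s['ee_rot'])[:,2]*.054);print('grip',p,lev(1.62,-34,0),s['q'],s['moment'])
table([lev(1.75,y,40) for y in (-38,-44,-50,-56,-62,-68,-72,-72)])"
```

```text
grip [ 39.72211282 -37.69736911 131.58208372] (np.float64(20.4615281389326), -34, np.float64(133.3390319710537), 0) [-18.14895493   3.43899859 -53.90809124  -5.27485057  15.38937308
 -19.29461143] [-0.73907644  0.62594709 -0.58089051]
[8, -1, -5] [-0.01, 0.01, 0.0]
[8, -7, -5] [-0.01, 0.01, 0.0]
[8, -13, -5] [-0.01, 0.01, 0.0]
[8, -19, -5] [-0.01, 0.01, 0.0]
[8, -25, -5] [-0.01, 0.01, 0.0]
[8, -31, -5] [-0.01, 0.01, 0.0]
[8, -35, -5] [-0.01, 0.01, 0.0]
[8, -35, -5] [-0.01, 0.01, 0.0]
```

```bash
python3 -c "
from h import *
im=robot.camera('side')[:,:,::-1][140:270,270:400];im2=robot.camera('wrist')[:,:,::-1]
b=np.zeros((480,800,3),np.uint8);b[:390,:390]=cv2.resize(im,None,fx=3,fy=3);b[:,390:]=im2[:,115:525]
cv2.imwrite('pics/w4.png',b)"
```

```text
(no output)
```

View pics/w4.png

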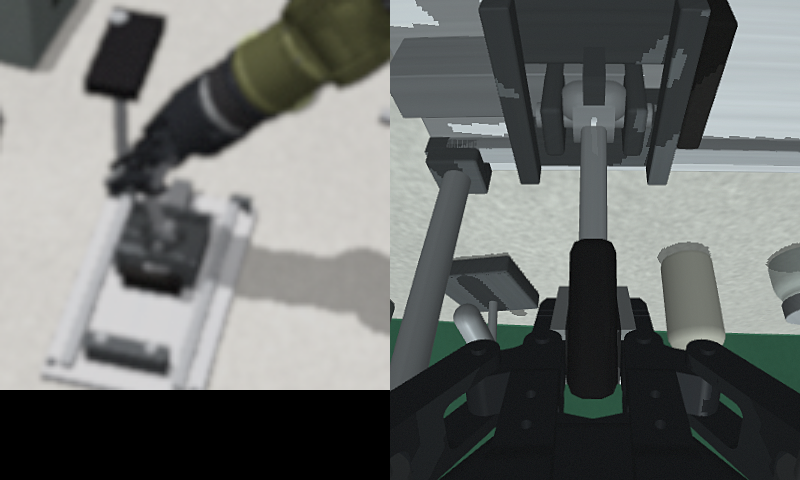

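The lever is upright with the grip still pinched (side (150,205), wrist (595,320)). Slide the jaw back, open slightly, retract.

Emit:
play_rows([
  [[14, 0, -5, 0, 0, 0, 0], [14, 0, -10, 0, 0, 0, 0], [14, 0, -15, 0, 0, 0, 0], [14, 0, -20, 0, 0, 0, 0], [14, 0, -25, 0, 0, 0, 0], [14, 0, -30, 0, 0, 0, 0], [14, 0, -34, 0, 0, 0, 0], [14, 0, -36, 0, 0, 0, 0], [26, 0, -36, 0, 0, 0, 0], [26, 0, -36, 0, 0, 0, 0]],
])

```text
t: 9.65
eef_pos: [0.562, -0.1457, 0.1694]
ee_rot: [[-0.761, -0.112, 0.639], [-0.087, 0.994, 0.071], [-0.643, -0.001, -0.766]]
wrist_force: [-0.1, 0.2, 0.3]
width: 0.0262
grip_force: 0.0
```

Emit:
play_rows([
  [[28, 0, 0, -10, 0, 0, 0], [28, 0, 0, -25, 0, 0, 0], [28, 5, 0, -50, 0, 0.05, 0], [28, 5, 0, -75, 0, 0.1, 0]],
])

```text
t: 10.05
eef_pos: [0.5073, -0.1507, 0.2224]
ee_rot: [[-0.824, -0.112, 0.555], [-0.093, 0.994, 0.063], [-0.558, 0.001, -0.83]]
wrist_force: [0.8, 0.6, -0.6]
width: 0.0278
grip_force: 0.0
```

```bash
python3 -c "
from h import *
s=robot.sense();print(inv(s['eef_pos']),s['q'])
im=robot.camera('scene')[:,:,::-1][170:300,215:345];im2=robot.camera('wrist')[:,:,::-1]
b=np.zeros((480,800,3),np.uint8);b[:390,:390]=cv2.resize(im,None,fx=3,fy=3);b[:,390:]=im2[:,115:525]
cv2.imwrite('pics/w5.png',b)"
```

```text
[-53.06827102 -69.88911157 222.40424709] [-24.64903591  -3.89215175 -47.95518163  15.98546821  16.78436663
 -26.54719257]
```

View pics/w5.png

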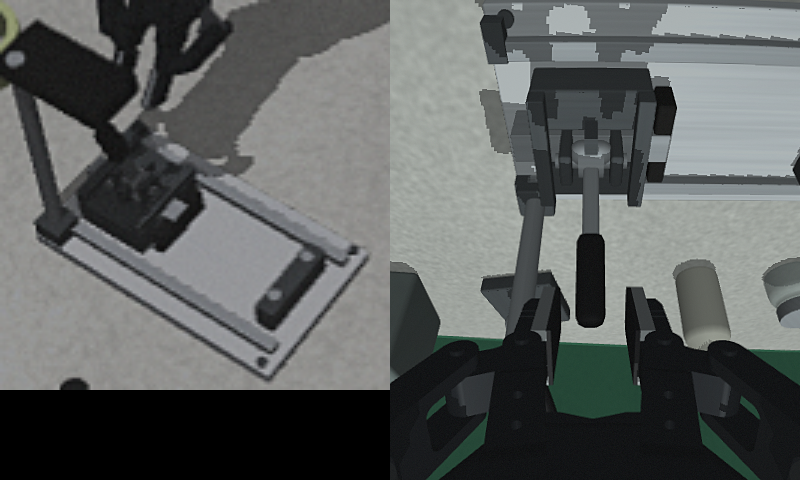

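The jaw sits right back and the lever stays up (wrist (590,280)). Next, the geometry for the driver pick.

```bash
python3 -c "
from h import *
cs=robot.get_calibration('scene');c=robot.get_calibration('wrist')
print('hinge',inv(onplane(c,(317,150),.056)))
for u in((437.5,313),(393.5,331)):print('small',onplane(cs,u,.042))
print('large',onplane(cs,(395.9,284.6),.062))
rel([.4607,.2449,.25],tool(TH,0))"
```

```text
hinge [ -4.98682194 -71.66409938  56.        ]
small [0.44826072 0.36868437 0.042     ]
small [0.56030138 0.31353733 0.042     ]
large [0.46090235 0.24454786 0.062     ]
t 10.15 pos [ 0.5102 -0.152   0.2266] F [ 1.  -0.3  0.7] q [-25.  -4. -48.  16.  17. -27.] w 0.0279
shift mm [ -9.8 399.9 -23.1] rv [-0.004  0.6   -0.002]
```

Emit:
play_rows([
  [[28, 0, 0, -30, 0, 0.06, 0], [28, 0, 30, -50, 0, 0.12, 0], [40, -3, 75, -48, 0, 0.2, 0], [60, -5, 120, -45, 0, 0.3, 0], [75, -6, 165, -40, 0, 0.4, 0], [75, -7, 210, -36, 0, 0.5, 0], [75, -8, 255, -32, -0.004, 0.6, -0.002], [75, -9, 300, -28, -0.004, 0.6, -0.002], [75, -10, 345, -25, -0.004, 0.6, -0.002], [75, -10, 385, -23, -0.004, 0.6, -0.002]],
])

```text
t: 11.15
eef_pos: [0.462, 0.2333, 0.2458]
ee_rot: [[-0.993, -0.115, -0.004], [-0.115, 0.993, 0.003], [0.003, 0.003, -1.0]]
wrist_force: [1.1, -0.4, -1.0]
width: 0.0747
grip_force: 0.0
```

```bash
python3 -c "
from h import *
rel([.4607,.2449,.2],tool(TH,0))"
```

```text
t 11.15 pos [0.462  0.2333 0.2458] F [ 1.1 -0.4 -1. ] q [ 27.  11. -19.  60.   0.  20.] w 0.0747
shift mm [-0.2 11.5 45.8] rv [ 0.003 -0.003  0.001]
```

Emit:
play_rows([
  [[75, 0, 11, 25, 0, 0, 0], [75, 0, 11, 46, 0.003, -0.003, 0], [75, 0, 11, 46, 0.003, -0.003, 0], [75, 0, 11, 46, 0.003, -0.003, 0]],
])

```text
t: 11.55
eef_pos: [0.4603, 0.2415, 0.2006]
ee_rot: [[-0.993, -0.115, -0.001], [-0.115, 0.993, -0.001], [0.002, -0.001, -1.0]]
wrist_force: [0.9, -0.2, -0.5]
width: 0.0749
grip_force: 0.0
```

```bash
cat > mag.py <<'E'
from h import *
def find(zc,p0,zt):
    c=robot.get_calibration('wrist');im=robot.camera('wrist')
    u=proj(c,np.r_[p0,zt]);h=cv2.cvtColor(im,cv2.COLOR_RGB2HSV)
    m=((h[...,1]<60)&(h[...,2]>85)).astype(np.uint8)*255
    m=cv2.morphologyEx(m,cv2.MORPH_OPEN,np.ones((3,3)))
    print("pred",u.round(),"pixel",im[int(u[1])+14,int(u[0])])
    cn,_=cv2.findContours(m,cv2.RETR_EXTERNAL,cv2.CHAIN_APPROX_NONE)
    for k in cn:
        if cv2.contourArea(k)>150:
            hull=cv2.convexHull(k)
            if cv2.pointPolygonTest(hull,tuple(map(float,u)),True)>-30:
                q=np.array([onplane(c,p[0],zt)[:2] for p in k]);
                (cx,cy),r=cv2.minEnclosingCircle(q.astype(np.float32)*1000)
                print("area",cv2.contourArea(k),"centre mm",cx,cy,"r",r,"bbox",cv2.boundingRect(k))
    return im
if __name__=="__main__":
    s=robot.sense();print(s['eef_pos'])
    im=find(0,[.4607,.2449],.062);cv2.imwrite("pics/m1.png",im[:,:,::-1])
E
python3 mag.py
```

```text
[0.46033541 0.2415479  0.2006122 ]
pred [322. 254.] pixel [69 74 77]
area 3892.5 centre mm 462.3373718261719 244.9832305908203 r 23.880624771118164 bbox (287, 219, 73, 70)
area 121171.0 centre mm 466.2838134765625 287.9082336425781 r 267.69317626953125 bbox (0, 0, 640, 446)
```

```bash
python3 -c "
from h import *
rel([.4618,.245,.112],tool(TH,0))"
```

```text
t 11.6 pos [0.461  0.2416 0.2015] F [ 0.1 -0.9  0.1] q [ 28.  13. -23.  54.  -0.  21.] w 0.075
shift mm [-1.2  3.3 89.5] rv [-0.     0.    -0.001]
```

Emit:
play_rows([
  [[75, -1, 3, 25, 0, 0, 0], [75, -1, 3, 50, 0, 0, 0], [75, -1, 3, 70, 0, 0, 0], [75, -1, 3, 82, 0, 0, 0], [75, -1, 3, 89, 0, 0, 0], [75, -1, 3, 89, 0, 0, 0], [44, -1, 3, 89, 0, 0, 0], [44, -1, 3, 89, 0, 0, 0], [44, -1, 3, 89, 0, 0, 0], [44, -1, 3, 89, 0, 0, 0]],
], force=30)

```text
t: 12.6
eef_pos: [0.4621, 0.2449, 0.1134]
ee_rot: [[-0.993, -0.115, 0.002], [-0.115, 0.993, -0.0], [-0.002, -0.0, -1.0]]
wrist_force: [-1.8, -0.8, 4.8]
width: 0.0448
grip_force: 30.4
```

```bash
python3 -c "
from h import *
s=robot.sense();print(s['grip_force'],s['moment'])
rel(W(0,38,280),tool(TH,0))"
```

```text
30.365192655008286 [-0.22166083  0.18543249  0.08796595]
t 12.6 pos [0.4621 0.2449 0.1134] F [-1.8 -0.8  4.8] q [ 28.  19. -29.  43.  -0.  21.] w 0.0448
shift mm [ -52.9 -290.4 -166.4] rv [-0.     0.002 -0.   ]
```

Emit:
play_rows([
  [[44, 0, 0, -15, 0, 0, 0], [44, 0, 0, -40, 0, 0, 0], [44, 0, -5, -70, 0, 0, 0], [44, -4, -25, -95, 0, 0, 0], [44, -11, -60, -107, 0, 0, 0], [44, -19, -105, -107, 0, 0, 0], [44, -27, -150, -107, 0, 0, 0], [44, -35, -195, -107, 0, 0, 0], [44, -44, -240, -107, 0, 0, 0], [44, -50, -270, -107, 0, 0, 0]],
], force=50)

```text
t: 13.6
eef_pos: [0.5426, -0.0205, 0.2197]
ee_rot: [[-0.994, -0.113, 0.001], [-0.113, 0.994, -0.002], [-0.0, -0.002, -1.0]]
wrist_force: [-0.4, 0.8, -2.0]
width: 0.0447
grip_force: 35.0
```

```bash
python3 -c "
from h import *
rel(W(0,38,135),tool(TH,0))"
```

```text
t 13.6 pos [ 0.5426 -0.0205  0.2197] F [-0.4  0.8 -2. ] q [ -2.  15. -18.  57.  -0.  -9.] w 0.0447
shift mm [ -3.1 -17.3  84.7] rv [-0.002  0.    -0.002]
```

Emit:
play_rows([
  [[44, -3, -17, 20, 0, 0, 0], [44, -3, -17, 45, 0, 0, 0], [44, -3, -17, 65, 0, 0, 0], [44, -3, -17, 80, 0, 0, 0], [44, -3, -17, 90, 0, 0, 0], [44, -3, -17, 95, 0, 0, 0], [44, -3, -17, 98, 0, 0, 0], [44, -3, -17, 99, 0, 0, 0], [44, -3, -17, 100, 0, 0, 0], [44, -3, -17, 101, 0, 0, 0]],
])

```text
t: 14.6
eef_pos: [0.5473, -0.0343, 0.1189]
ee_rot: [[-0.993, -0.115, 0.001], [-0.115, 0.993, -0.001], [-0.001, -0.001, -1.0]]
wrist_force: [-1.1, 0.1, -1.3]
width: 0.0443
grip_force: 35.0
```

Emit:
play_rows([
  [[44, 0, 0, 1, 0, 0, 0], [44, 0, 0, 1.5, 0, 0, 0], [44, 0, 0, 2, 0, 0, 0]],
])

```text
t: 14.9
eef_pos: [0.547, -0.0344, 0.1164]
ee_rot: [[-0.993, -0.115, -0.0], [-0.115, 0.993, -0.001], [0.0, -0.001, -1.0]]
wrist_force: [-0.3, 0.1, -1.9]
width: 0.0446
grip_force: 35.0
```

Emit:
play_rows([
  [[44, 0, -3, 0, 0, 0, 0], [44, 0, -3, 0.5, 0, 0, 0], [44, 0, -3, 1, 0, 0, 0], [44, 0, -3, 1.5, 0, 0, 0], [44, 0, -3, 1.5, 0, 0, 0]],
])

```text
t: 15.4
eef_pos: [0.5473, -0.0375, 0.1154]
ee_rot: [[-0.993, -0.114, 0.0], [-0.114, 0.993, -0.001], [0.0, -0.001, -1.0]]
wrist_force: [-2.6, -1.2, 4.7]
width: 0.0447
grip_force: 35.6
```

Emit:
play_rows([
  [[44, 0, 0, 0.5, 0, 0, 0], [44, 0, 0, 1, 0, 0, 0], [44, 0, 0, 1, 0, 0, 0]],
])

```text
t: 15.7
eef_pos: [0.5473, -0.0375, 0.1153]
ee_rot: [[-0.993, -0.114, 0.0], [-0.114, 0.993, -0.001], [-0.0, -0.001, -1.0]]
wrist_force: [-5.9, -0.4, 14.7]
width: 0.0447
grip_force: 36.4
```

Emit:
play_rows([
  [[44, 0, 0, -1, 0, 0, 0], [44, 0, 0, -1, 0, 0, 0], [50, 0, 0, -1, 0, 0, 0], [56, 0, 0, -1, 0, 0, 0], [60, 0, 0, -1, 0, 0, 0], [60, 0, 0, -10, 0, 0, 0], [60, 0, 0, -30, 0, 0, 0], [60, 0, 0, -60, 0, 0, 0], [60, 0, 0, -85, 0, 0, 0], [60, 0, 0, -95, 0, 0, 0]],
])

```text
t: 16.7
eef_pos: [0.5487, -0.0374, 0.2119]
ee_rot: [[-0.993, -0.115, 0.004], [-0.115, 0.993, -0.001], [-0.004, -0.002, -1.0]]
wrist_force: [1.0, 0.1, 0.8]
width: 0.06
grip_force: 0.0
```

```bash
cat > chk.py <<'E'
from mag import *
s=robot.sense();print(s['eef_pos'],s['wrist_force'])
w=W(0,38,64);im=find(0,w[:2],.064)
print("want",w)
cv2.imwrite("pics/m2.png",im[:,:,::-1])
E
python3 chk.py; python3 -c "
from h import *
relg(21,-71,133,40,75)"
```

```text
[ 0.54871308 -0.03737219  0.21189917] [0.96829029 0.13268847 0.77290652]
pred [317. 245.] pixel [154 164 168]
area 165209.0 centre mm 589.86279296875 -38.152400970458984 r 265.7782897949219 bbox (0, 0, 640, 421)
want [ 0.54763239 -0.03745183  0.064     ]
t 16.75 pos [ 0.5489 -0.0374  0.2122] F [0.7 0.6 1.1] q [ -4.  16. -18.  56.  -0. -10.] w 0.0598
shift mm [  63.1 -109.   -19.7] rv [-0.002 -0.694  0.   ]
```

Emit:
play_rows([
  [[50, 15, -10, -10, 0, -0.1, 0], [40, 30, -25, -20, 0, -0.22, 0], [34, 42, -45, -25, 0, -0.34, 0], [30, 52, -70, -23, 0, -0.46, 0], [30, 58, -90, -21, 0, -0.58, 0], [30, 63, -109, -20, 0, -0.694, 0], [30, 63, -109, -20, 0, -0.694, 0], [30, 63, -109, -20, 0, -0.694, 0], [30, 63, -109, -20, 0, -0.694, 0]],
])

```text
t: 17.65
eef_pos: [0.4981, -0.1524, 0.2294]
ee_rot: [[-0.764, -0.115, 0.634], [-0.089, 0.993, 0.073], [-0.639, -0.001, -0.77]]
wrist_force: [0.4, 0.6, 0.5]
width: 0.0296
grip_force: 0.0
```

```bash
python3 -c "
from h import *
relg(21,-71.5,133,40,0)
c=robot.get_calibration('wrist');im=robot.camera('wrist')
for a in(1.4,1.5,1.62,1.7):print(a,proj(c,W(*lev(a,-72,0)[:3])).round(),proj(c,W(*lev(a,-72,0,106)[:3])).round(),proj(c,W(*lev(a,-72,0,54)[:3])).round())
g=im.max(2)
for v in range(180,360,12):
    print(v,''.join('#' if x<45 else '.' for x in g[v,240:420:3]))
s=robot.sense()
cv2.imwrite('pics/g.png',im[:,:,::-1])"
```

```text
t 17.65 pos [ 0.4981 -0.1524  0.2294] F [0.4 0.6 0.5] q [-27.  -7. -53.   9.  21. -27.] w 0.0296
shift mm [-2.4 -1.  73.5] rv [-0.    -0.006  0.001]
1.4 [313. 252.] [313. 298.] [314. 212.]
1.5 [313. 258.] [313. 304.] [314. 217.]
1.62 [314. 263.] [313. 309.] [314. 221.]
1.7 [314. 265.] [314. 310.] [314. 223.]
180 .............#..............................................
192 ............................................................
204 ............................................................
216 ............................................................
228 .....................#########..............................
240 .....................#########..............................
252 ............#........#########..............................
264 .............##......#########..............................
276 ................##...#########..............................
288 .............#.......#########........##....................
300 ....####....###......#########........###....###............
312 ..####.....####.......................####....#####.........
324 #####.....#####.......................#####.....#####.......
336 ########...####.......................#####..###########....
348 ##########.###.........................#####################
```

Emit:
play_rows([
  [[30, -1, 0, 20, 0, 0, 0], [30, -2, 0, 40, 0, 0, 0], [30, -2, 0, 58, 0, 0, 0], [30, -2, 0, 70, 0, 0, 0], [30, -2, 0, 74, 0, 0, 0], [30, -2, 0, 74, 0, 0, 0], [14, -2, 0, 74, 0, 0, 0], [14, -2, 0, 74, 0, 0, 0], [14, -2, 0, 74, 0, 0, 0]],
], force=40)

```text
t: 18.6
eef_pos: [0.5459, -0.1479, 0.1739]
ee_rot: [[-0.763, -0.113, 0.636], [-0.088, 0.994, 0.071], [-0.64, -0.002, -0.769]]
wrist_force: [3.2, -2.8, -3.9]
width: 0.0154
grip_force: 39.5
```

```bash
python3 -c "
from h import *
s=robot.sense();p=inv(s['eef_pos']+np.array(s['ee_rot'])[:,2]*.054);print('grip',p,RF.T@s['wrist_force'],s['q'])"
```

```text
grip [ 20.11118051 -71.62693804 132.41408382] [ 2.81606854 -3.1265582  -3.87229859] [-23.53362523   3.30480045 -52.87642714  -1.99777553  18.59987598
 -24.02802774]
```

Emit:
play_rows([
  [[14, 0, 2, 0, 0, 0, 0], [14, 0, 4, 0, 0, 0, 0], [14, 0, 6, 0, 0, 0, 0], [14, 0, 8, 0, 0, 0, 0], [14, 0, 9, 0, 0, 0, 0], [14, 0, 10, 0, 0, 0, 0], [14, 0, 10, 0, 0, 0, 0]],
], force=60)

```text
t: 19.3
eef_pos: [0.5449, -0.1373, 0.1738]
ee_rot: [[-0.763, -0.115, 0.636], [-0.089, 0.993, 0.073], [-0.64, -0.001, -0.768]]
wrist_force: [-0.6, -4.0, 2.8]
width: 0.0153
grip_force: 57.6
```

```bash
cat > st.py <<'E'
from h import *
s=robot.sense();p=inv(s['eef_pos']+np.array(s['ee_rot'])[:,2]*.054);print('grip',p.round(1),'F',(RF.T@s['wrist_force']).round(1),'w',s['width'],'M',np.round(RF.T@s['moment'],2))
E
python3 st.py
```

```text
grip [ 20.4 -60.9 132.3] F [-1.1 -3.9  2.8] w 0.015282773921641183 M [-0.52  0.32 -0.67]
```

Emit:
play_rows([
  [[14, 0, 1, 0, 0, 0, 0], [14, 0, 2, 0, 0, 0, 0], [14, 0, 3, 0, 0, 0, 0], [14, 0, 4, 0, 0, 0, 0], [14, 0, 5, 0, 0, 0, 0], [14, 0, 6, 0, 0, 0, 0], [14, 0, 7, 0, 0, 0, 0], [14, 0, 7, 0, 0, 0, 0]],
])

```text
t: 20.1
eef_pos: [0.5442, -0.1306, 0.1738]
ee_rot: [[-0.763, -0.114, 0.636], [-0.089, 0.993, 0.072], [-0.64, -0.002, -0.768]]
wrist_force: [0.1, -5.2, 4.7]
width: 0.0152
grip_force: 57.8
```

```bash
python3 st.py
```

```text
grip [ 20.5 -54.3 132.3] F [-0.5 -5.2  4.7] w 0.015223852642679265 M [-0.74  0.21 -0.73]
```

Emit:
play_rows([
  [[14, 0, 1, 0, 0, 0, 0], [14, 0, 2, 0, 0, 0, 0], [14, 0, 2, 0, 0, 0, 0]],
])

```text
t: 20.4
eef_pos: [0.544, -0.1287, 0.1738]
ee_rot: [[-0.763, -0.114, 0.636], [-0.089, 0.993, 0.072], [-0.64, -0.002, -0.768]]
wrist_force: [1.0, -5.0, 4.1]
width: 0.0149
grip_force: 57.7
```

Emit:
play_rows([
  [[14, 0, 1, 0, 0, 0, 0], [14, 0, 1, 0, 0, 0, 0], [14, 0, 1, 0, 0, 0, 0]],
])

```text
t: 20.7
eef_pos: [0.5439, -0.1278, 0.1738]
ee_rot: [[-0.763, -0.114, 0.636], [-0.089, 0.993, 0.072], [-0.64, -0.002, -0.768]]
wrist_force: [0.5, -6.1, 4.4]
width: 0.0147
grip_force: 57.7
```

Emit:
play_rows([
  [[14, 0, 1, 0, 0, 0, 0], [14, 0, 1, 0, 0, 0, 0], [14, 0, 1, 0, 0, 0, 0]],
])

```text
t: 21.0
eef_pos: [0.5438, -0.1267, 0.1738]
ee_rot: [[-0.763, -0.114, 0.636], [-0.089, 0.993, 0.072], [-0.64, -0.002, -0.768]]
wrist_force: [0.1, -4.6, 3.4]
width: 0.0153
grip_force: 57.7
```

Emit:
play_rows([
  [[14, 0, 1, 0, 0, 0, 0], [14, 0, 1, 0, 0, 0, 0], [14, 0, 1, 0, 0, 0, 0]],
])

```text
t: 21.3
eef_pos: [0.5437, -0.1258, 0.1738]
ee_rot: [[-0.763, -0.114, 0.636], [-0.089, 0.993, 0.072], [-0.64, -0.002, -0.768]]
wrist_force: [0.9, -4.8, 4.4]
width: 0.0149
grip_force: 57.7
```

```bash
python3 st.py
```

```text
grip [ 20.5 -49.4 132.3] F [ 0.3 -4.9  4.4] w 0.014935130016842092 M [-0.76  0.13 -0.76]
```

Emit:
play_rows([
  [[14, 0, 1, 0, 0, 0, 0], [14, 0, 1, 0, 0, 0, 0], [14, 0, 1, 0, 0, 0, 0]],
])

```text
t: 21.6
eef_pos: [0.5436, -0.1251, 0.1738]
ee_rot: [[-0.763, -0.114, 0.636], [-0.089, 0.994, 0.071], [-0.64, -0.002, -0.768]]
wrist_force: [1.4, -5.7, 2.0]
width: 0.0151
grip_force: 57.6
```

Emit:
play_rows([
  [[14, 0, 1, 0, 0, 0, 0], [14, 0, 1, 0, 0, 0, 0], [14, 0, 1, 0, 0, 0, 0]],
])

```text
t: 21.9
eef_pos: [0.5435, -0.1244, 0.1738]
ee_rot: [[-0.763, -0.113, 0.636], [-0.089, 0.994, 0.07], [-0.64, -0.003, -0.768]]
wrist_force: [1.5, -7.9, 2.4]
width: 0.0149
grip_force: 57.5
```

Emit:
play_rows([
  [[14, 0, 1, 0, 0, 0, 0], [14, 0, 1, 0, 0, 0, 0], [14, 0, 1, 0, 0, 0, 0]],
])

```text
t: 22.2
eef_pos: [0.5435, -0.1237, 0.1738]
ee_rot: [[-0.763, -0.112, 0.636], [-0.089, 0.994, 0.069], [-0.64, -0.003, -0.768]]
wrist_force: [1.2, -8.2, 1.8]
width: 0.015
grip_force: 57.5
```

```bash
python3 st.py
```

```text
grip [ 20.5 -47.4 132.3] F [ 0.2 -8.3  1.8] w 0.015009541618863744 M [-1.17  0.24 -1.14]
```

Emit:
play_rows([
  [[14, 0, 1, 0, 0, 0, 0], [14, 0, 1, 0, 0, 0, 0], [14, 0, 1, 0, 0, 0, 0]],
])

```text
t: 22.5
eef_pos: [0.5434, -0.123, 0.1738]
ee_rot: [[-0.763, -0.112, 0.636], [-0.089, 0.994, 0.069], [-0.64, -0.004, -0.769]]
wrist_force: [3.5, -9.9, 1.7]
width: 0.0148
grip_force: 57.4
```

```bash
python3 st.py; sleep 0; python3 st.py;python3 -c "
from h import *
y=inv(robot.sense()['eef_pos'])[1]
table([lev(a,y,40-30*(1.62-a)/1.82) for a in np.linspace(1.54,.8,10)])"
```

```text
grip [ 20.5 -46.7 132.3] F [  2.3 -10.2   1.7] w 0.014797768762257742 M [-1.37  0.33 -1.26]
grip [ 20.5 -46.7 132.3] F [  2.3 -10.2   1.7] w 0.014797768762257742 M [-1.37  0.33 -1.26]
[2, 0, -6] [-0.01, 0.02, 0.0]
[5, 0, -11] [-0.01, 0.04, 0.0]
[9, 0, -15] [-0.01, 0.07, 0.0]
[13, 0, -19] [-0.01, 0.09, 0.0]
[17, 0, -23] [-0.01, 0.11, -0.0]
[22, 0, -26] [-0.01, 0.14, -0.0]
[26, 0, -28] [-0.01, 0.16, -0.0]
[31, 0, -30] [-0.01, 0.18, -0.0]
[36, 0, -31] [-0.01, 0.21, -0.0]
[42, 0, -32] [-0.01, 0.23, -0.0]
```

Emit:
play_rows([
  [[14, 2, 0, -6, 0, 0.02, 0], [14, 5, 0, -11, 0, 0.04, 0], [14, 9, 0, -15, 0, 0.07, 0], [14, 13, 0, -19, 0, 0.09, 0], [14, 17, 0, -23, 0, 0.11, 0], [14, 17, 0, -23, 0, 0.11, 0]],
])

```text
t: 23.1
eef_pos: [0.5151, -0.1259, 0.1798]
ee_rot: [[-0.83, -0.112, 0.546], [-0.096, 0.994, 0.059], [-0.55, -0.004, -0.835]]
wrist_force: [2.7, -10.0, -2.0]
width: 0.0155
grip_force: 58.3
```

```bash
python3 st.py;python3 -c "
from h import *
print(lev(1.21,0,0))
y=inv(robot.sense()['eef_pos'])[1]
table([lev(a,y,40-30*(1.62-a)/1.82) for a in np.linspace(1.12,.3,10)])"
```

```text
grip [-12.8 -46.4 134.6] F [  1.5 -10.2  -2. ] w 0.015480876267382973 M [-1.58  0.38 -1.13]
(np.float64(-12.062366038084546), 0, np.float64(135.08539261812678), 0)
[4, 0, -3] [-0.0, 0.03, -0.0]
[10, 0, -5] [-0.0, 0.05, -0.0]
[16, 0, -6] [-0.0, 0.08, -0.0]
[21, 0, -7] [-0.0, 0.11, -0.0]
[27, 0, -7] [-0.0, 0.13, -0.0]
[33, 0, -6] [-0.0, 0.16, -0.0]
[39, 0, -5] [-0.0, 0.18, -0.0]
[45, 0, -3] [-0.0, 0.21, -0.0]
[50, 0, 0] [-0.0, 0.24, -0.0]
[55, 0, 4] [-0.0, 0.26, -0.0]
```

Force is still 10.2 N, about 3 mm of compression. Continue the swing.

Emit:
play_rows([
  [[14, 4, 0, -3, 0, 0.03, 0], [14, 10, 0, -5, 0, 0.05, 0], [14, 16, 0, -6, 0, 0.08, 0], [14, 21, 0, -7, 0, 0.11, 0], [14, 27, 0, -7, 0, 0.13, 0], [14, 33, 0, -6, 0, 0.16, 0], [14, 39, 0, -5, 0, 0.18, 0], [14, 45, 0, -3, 0, 0.21, 0], [14, 50, 0, 0, 0, 0.24, 0], [14, 55, 0, 4, 0, 0.26, 0]],
])

```text
t: 24.1
eef_pos: [0.4744, -0.1316, 0.1496]
ee_rot: [[-0.94, -0.113, 0.321], [-0.109, 0.994, 0.031], [-0.322, -0.006, -0.947]]
wrist_force: [-6.6, -9.5, 19.8]
width: 0.015
grip_force: 61.0
```

```bash
python3 st.py;python3 -c "
from h import *
y=inv(robot.sense()['eef_pos'])[1]
table([lev(a,y,max(10,18-25*(.3-a))) for a in np.linspace(.22,-.22,6)])"
```

```text
grip [-66.1 -47.4  98.5] F [-7.6 -8.7 19.8] w 0.015002842287850447 M [-1.72 -0.18 -0.72]
[7, 0, 7] [-0.01, 0.05, 0.0]
[9, 0, 12] [-0.01, 0.09, -0.0]
[11, 0, 18] [-0.01, 0.13, -0.0]
[13, 0, 24] [-0.01, 0.15, -0.0]
[16, 0, 31] [-0.01, 0.15, -0.0]
[19, 0, 37] [-0.01, 0.15, -0.0]
```

Emit:
play_rows([
  [[14, 5, 0, 5, 0, 0.05, 0], [14, 9, 0, 12, 0, 0.09, 0], [14, 11, 0, 18, 0, 0.13, 0], [14, 13, 0, 24, 0, 0.15, 0], [14, 14, 0, 27, 0, 0.15, 0], [14, 15, 0, 29, 0, 0.15, 0], [14, 15, 0, 29, 0, 0.15, 0]],
])

```text
t: 24.8
eef_pos: [0.4688, -0.1318, 0.1153]
ee_rot: [[-0.978, -0.113, 0.175], [-0.112, 0.994, 0.015], [-0.176, -0.005, -0.984]]
wrist_force: [2.6, -8.6, 5.6]
width: 0.015
grip_force: 58.3
```

```bash
python3 st.py; python3 -c "
from h import *
print(lev(0,0,0),lev(-.2,0,0))"
```

```text
grip [-79.7 -47.   62.1] F [ 1.6 -8.9  5.6] w 0.014987405986592865 M [-1.86 -0.69 -0.54]
(np.float64(-78.25180805870446), 0, np.float64(72.63293526542074), 0) (np.float64(-79.99643585232289), 0, np.float64(56.75514960450943), 0)
```

Emit:
play_rows([
  [[14, 1, 0, 3, 0, 0, 0], [14, 1, 0, 6, 0, 0, 0], [14, 1, 0, 8, 0, 0, 0], [14, 1, 0, 8, 0, 0, 0]],
])

```text
t: 25.2
eef_pos: [0.4687, -0.1318, 0.1074]
ee_rot: [[-0.978, -0.113, 0.175], [-0.112, 0.994, 0.015], [-0.175, -0.005, -0.985]]
wrist_force: [-0.6, -8.4, 10.2]
width: 0.015
grip_force: 58.5
```

```bash
python3 st.py
```

```text
grip [-79.8 -46.9  54.2] F [-1.5 -8.3 10.2] w 0.01502495626178484 M [-1.68 -0.13 -0.5 ]
```

Emit:
play_rows([
  [[14, 0, 0, -4, 0, 0, 0], [22, 0, 0, -6, 0, 0, 0], [28, 0, 0, -6, 0, 0, 0], [30, 0, 0, -6, 0, 0, 0], [30, 0, 0, -20, 0, 0, 0], [30, 0, 0, -45, 0, 0, 0], [30, 0, 0, -75, 0, 0, 0], [30, 0, 0, -110, 0, 0, 0], [40, 0, 0, -150, 0, 0, 0], [40, 0, 0, -180, 0, 0, 0]],
])

```text
t: 26.2
eef_pos: [0.4356, -0.1331, 0.285]
ee_rot: [[-0.978, -0.115, 0.172], [-0.113, 0.993, 0.02], [-0.173, -0.0, -0.985]]
wrist_force: [1.5, -0.3, 1.0]
width: 0.0402
grip_force: 0.0
```

```bash
python3 st.py; python3 -c "
from h import *
rel(W(-75,20,310),tool(TH,0))"
```

```text
grip [-113.   -44.1  231.8] F [ 1.4 -0.4  1. ] w 0.04017839535385613 M [-0.01  0.13  0.01]
t 26.2 pos [ 0.4356 -0.1331  0.285 ] F [ 1.5 -0.3  1. ] q [-19.  -4. -31.  54.   4. -26.] w 0.0402
shift mm [-50.9  64.1 -16.5] rv [-0.     0.174  0.   ]
```

Emit:
play_rows([
  [[60, -20, 30, -8, 0, 0.08, 0], [85, -51, 64, -16, 0, 0.174, 0], [85, -51, 64, -16, 0, 0.174, 0], [85, -51, 64, -16, 0, 0.174, 0]],
])

```text
t: 26.6
eef_pos: [0.4765, -0.0632, 0.3068]
ee_rot: [[-0.993, -0.118, -0.002], [-0.118, 0.993, -0.0], [0.002, 0.0, -1.0]]
wrist_force: [-0.6, -0.7, -0.4]
width: 0.085
grip_force: 0.0
```

```bash
python3 - <<'E'
from h import *
c=robot.get_calibration('wrist');im=robot.camera('wrist')[:,:,::-1]
np.save('w6.npy',c,allow_pickle=True)
pts=np.array([proj(c,W(x,y,14)) for x,y in((-90,-140),(-90,140),(90,140),(90,-140))])
a=np.maximum(pts.min(0).astype(int),0);b=pts.max(0).astype(int)
cr=im[a[1]-10:b[1]+10,a[0]:b[0]];f=min(800/cr.shape[1],600/cr.shape[0]);print(a,b,f)
cv2.imwrite('pics/final.png',cv2.resize(cr,None,fx=f,fy=f,interpolation=cv2.INTER_CUBIC))
T=lambda p:((proj(c,W(*p))-[a[0],a[1]-10])*f).round()
for n,p in dict(grip0=(-78,-72+24.6,73),hinge=(0,-47.4,56),magtop=(0,47.4,64),stop=(0,92.4,44)).items():print(n,T(p))
E
```

```text
[158 185] [435 341] 2.888086642599278
grip0 [229. 102.]
hinge [254. 319.]
magtop [540. 330.]
stop [666. 305.]
```

View pics/final.png

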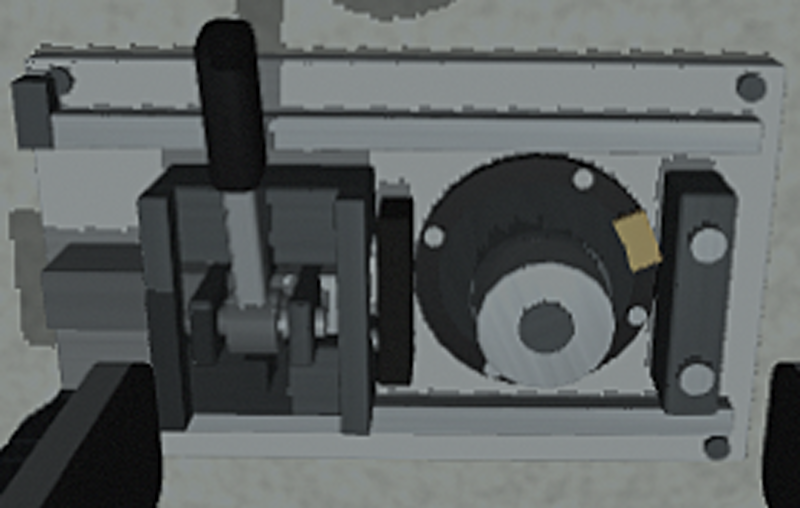

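The picture shows the driver flat between pad (412,290) and stop (660,300). The lever is fully down, its grip at (231,103) against a predicted (229,102) for locked. The gripper is clear, so I'll hand in.

```bash
python3 -c "
from h import *
print(robot.sign_off())"
```

```text
the job is handed in; nothing more can be done
None
```

The large driver is clamped magnet up against the fixed stop, with the pad compressed about 3 mm (judged from the push force, about 10 N) and the lever fully down. The gripper was clear of everything, and I handed the job in after about 27 s of robot time; no verdict was returned.

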